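# Put the listening kit back on its stand

### The job

The listening kit used to find noisy coils has to go back on its stand: put the probe (the upright rod with the short slim black grip) all the way down into the narrow flared tube on the stand, and drape the headset over the rubber-sleeved stretch of the bar, squarely across it with one ear cup hanging free on each side. The two jobs may be done in either order; leave every other tool, board and part on the bench where it is.

Things in the scene. Friction and masses are not known exactly. Their poses are not given: they have to be found in the camera images.
- headset: Headset standing on its two grey ear cups: black arch in its y-z plane, 160 mm wide (y), 56 deep (x), 135 high. About 0.22 kg. Origin: centre of its underside, midway between the cups. Flat crown pad on top: 52 mm along y, 24 along x, z 119 to 135; the band slopes down from it to the cups (|y| 51 to 80, z 0 to 60 mm; gap between them 102).
- crown (a point): Centre of the underside of the headset's crown pad (119 mm above the headset's origin), axes as the headset: the place that rests on the bar.
- sleeve: Black rubber sleeve round one half of the bar, diameter 26 mm, 56 mm long. Origin: its centre, on the bar axis, 140 mm above the table; y along the bar, z up. The bar is a 14 mm steel rod, 300 mm long, on 12 mm posts 140 mm either side of its middle.
- stand: Grey base plate of the stand, 100 mm (x) by 460 mm (y) by 12 mm, with the bar on two posts along its y axis, bar axis at z = 140 mm. Origin: centre of the plate's underside. Fixed.
- bin: Small grey bin hooked on the bar in the half without the sleeve; fixed. 90 mm along the bar; hangs on the +x side of the bar, from 85 to 35 mm below it, reaching 75 mm out; its hook is 50 mm wide and rises 12 mm above the bar's axis. Origin: on the bar's axis, axes as the stand.
- tube: Narrow upright white tube on one end of the stand, outside the post; fixed. 75 mm high, outside diameter 27 mm, bore 15 mm, in its top 10 mm flaring to 25 mm inside and 37 mm outside. Origin: centre of its underside, on the base plate; z up.
- tube_floor (a point): Centre of the floor inside the tube's bore (70 mm below the mouth).
- tube_mouth (a point): Centre of the tube's mouth, in the plane of its rim.
- jar: Closed white jar with grey cap, diameter 50 mm, 64 mm high, on the other end of the stand; fixed; leave it.
- block: Wooden tool block, 50 mm (x) by 150 mm (y) by 50 mm high, fixed, with three holes of 12 mm diameter, 40 mm deep, in a row along its y, 47 mm apart. Three upright tools stand in them in any order. Origin: centre of the underside.
- probe: Probe: steel shaft of 10 mm diameter, 95 mm long with chamfered foot, and above it a round black grip of 16 mm diameter, 35 mm high (130 mm overall). The shortest and slimmest of the three tools in the block. Origin: centre of its foot; z points up along it. About 0.06 kg.
- probe_tip (a point): Centre of the probe's foot (same as its origin).
- probe_head (a point): Centre of the probe's black grip, 112.5 mm above its foot.
- driver: Driver with the same steel shaft and a fat black handle of 26 mm diameter, 163 mm long overall, in the block. Origin: foot. Leave it.
- brush: Brush with the same steel shaft and a flat wooden handle 28 mm by 10 mm, 163 mm long overall, bristles up, in the block. Origin: foot. Leave it.
- small_board: Small circuit board, 50 mm by 75 mm (y), 14 mm high, in front of the stand. Leave it.
- capacitor: Black upright can, diameter 44 mm, 60 mm high. Leave it.
- spool: Spool of solder on its side, diameter 60 mm, 48 mm high. Leave it.
- meter: Yellow hand-held meter lying flat, 180 mm (x) by 85 mm by 38 mm. Leave it.
- tape: Roll of paper tape lying flat, diameter 84 mm, 24 mm high. Leave it.

How it is judged (in metres and radians):
At the end, for the whole second after the job is handed in: Headset at rest with its crown on the sleeve (28 mm of its middle along the bar, 25 mm across), square to the bar and upright within 20 degrees; probe at rest in the tube, foot within 6 mm of floor and axis; every other tool and part within 20 mm of its start (x of crown in the frame of sleeve between -0.025 and 0.025 m and y of crown in the frame of sleeve between -0.028 and 0.028 m and z of crown in the frame of sleeve between 0.006 and 0.022 m and angle between headset's own z axis and vertical below 0.35 rad and angle between the x axis of headset and the y axis of sleeve, either way round below 0.35 rad and linear speed of each of headset, probe below 0.02 m/s and angular speed of headset below 0.15 rad/s and horizontal distance between probe_tip and tube_floor below 0.006 m and z of probe_tip in the frame of tube_floor below 0.006 m and angle between probe's own z axis and vertical below 0.15 rad and distance of each of driver, brush, small_board, capacitor, spool, meter, tape from where it was at the start of the episode below 0.02 m); the robot touches nothing.
It fails at once if another tool in the block is shifted by more than 20 mm or tipped over (distance of any of driver, brush from where it was at the start of the episode above 0.02 m or angle between any of driver, brush's own z axis and vertical above 0.4 rad).
It fails at once if the small circuit board is shifted by more than 20 mm or tipped over (distance of small_board from where it was at the start of the episode above 0.02 m or angle between small_board's own z axis and vertical above 0.4 rad).
It fails at once if the capacitor, spool, meter or tape is shifted by more than 20 mm or tipped over (distance of any of capacitor, spool, meter, tape from where it was at the start of the episode above 0.02 m or angle between any of capacitor, spool, meter, tape's own z axis and vertical above 0.4 rad).
It also fails if it takes over 72 s, if anything falls off the work surface, if the arm or the gripper's body presses on something with over 40 N, if the wrist force passes 120 N, or if a joint passes its speed limit or range.

### The arm

A 7-joint arm with a two-finger parallel gripper is mounted at the origin on the work surface. World frame = base frame: x ahead of the robot, y to its left, z up, the work surface at z = 0. Lengths are in mm, angles in rad, forces in N, time in s.
With the tool pointing down it reaches from about 425 to 925 mm from the base axis. Payload 6.8 kg.
Tool frame: the origin (TCP) lies on the centre line of the jaws, within the pads' length; the fingertips stand manip.tcp_to_tips ahead of it and the grasp point (between the pads) lies 2 mm behind it (manip.tcp_to_tips is the distance from the TCP to the fingertips, in mm); z points along the fingers, y is the line along which they close (so a half turn about z gives the same grasp; the last joint's range is limited). The gripper opens to 88 mm and grips with 3 to 60 N. Pads are 20 mm wide; open, the fingers measure 115 mm over their backs; the gripper's body (75 mm by 178 mm) begins 61 mm behind the grasp point.
Start: joints at [-1.34, 0.477, 0.022, 1.555, -0.011, 1.109, -0.083], TCP at [224.337, 636.648, 210.564] pointing down, gripper open.
Joint ranges: [-2.96, 2.96], [-0.34, 2.1], [-1.41, 1.46], [0.24, 2.44], [-1.37, 4.51], [0.17, 1.92], [-2.96, 2.96]. Speed limits (rad/s): [2.39, 2.39, 3.14, 3.14, 3.14, 3.14, 3.14].

### API

Orientations are given as a rotation vector (axis times angle).
In Python, from station import manip gives the robot as it stands. Calls block until the motion is done:
- manip.move_ptp(position, orientation): joint-space move of the TCP to a pose.
- manip.line_to(position, orientation=None, vel=150, stop_force=None): straight line of the TCP; orientation=None keeps the orientation; vel is the mean speed in mm/s. With stop_force (N) it stops when the force on the tool has changed by that much, and returns True; else False.
- manip.movej(angles): joint-space move.
- manip.ungrasp() and manip.grab(grip_force=None): open the fingers fully, or close them until they stop; grip_force is the grip in N (None keeps the last).
- manip.hold(seconds).
- manip.inverse_kinematics(position, orientation): joint angles nearest the present ones, or None.
- manip.read_camera(name): name is "scene" or "top" or "wrist"; returns (picture, depth): 400x640x3 uint8, red, green, blue; 400x640 float32, mm along the optical axis (not along the pixel's ray), 0 where there is no reading.
- manip.camera_params(name): a dict with "fx", "fy", "cx", "cy" (pixels), "rvec" (rotation vector, rad) and "tvec" (3), from world to camera coordinates, as OpenCV has them. Camera axes: x right, y down, z forward; pixel columns grow to the right and rows downward; lengths in mm; the calibration is good to about 2 mm. A picture is of the moment at which its call begins: read the wrist's pose just before it. camera_params takes no time and is no camera call; for the wrist camera it gives the pose at the moment of the call.
A pose or a line that the arm cannot do raises manip.MotionError and nothing moves.
- manip.close_job(): hands the job in; it is judged then, once.
Readings, each from a call of its own:
- manip.get_time_s(): time.
- manip.get_joint_pos(): joint angles.
- manip.get_qd(): joint speeds.
- manip.get_effort(): joint torques, N m.
- manip.get_eef_pos(): TCP position.
- manip.get_orientation(): TCP orientation.
- manip.get_contact_force(): force on the tool from outside, world axes, zero at the start.
- manip.get_ft_torque(): the same for the moment, N m.
- manip.get_width(): finger opening in mm.
- manip.get_finger_force(): force on a finger pad.
Only numpy, scipy, OpenCV 4.12 (cv2) and the standard library are available. Lean on these libraries where they do the work, as an engineer would, in place of code of your own. Each camera call takes 0.05 s, during which the arm holds its last target. There are 200 camera calls.

## Working session

There is one attempt and no reset: what is moved stays moved. The work goes in short steps, each a Python script; the robot and the scene stay as the last script left them, time stands still between calls to the robot, and variables do not carry over. Pictures are saved under pics/ and viewed, at most 10 in all, crops included, and the job is handed in when it is done.

```bash
ls; mkdir -p pics; python3 - <<'E'
from station import manip
import cv2,numpy as np
for n in ["scene","top"]:
    p,d=manip.read_camera(n); cv2.imwrite(f"pics/{n}0.png",cv2.cvtColor(p,cv2.COLOR_RGB2BGR)); np.savez(f"{n}0.npz",p=p,d=d)
    c=manip.camera_params(n); R=cv2.Rodrigues(np.array(c["rvec"],float))[0]; print(n,c, -R.T@np.array(c["tvec"]),(d>0).mean())
print(manip.get_time_s(),manip.tcp_to_tips,manip.get_orientation())
E
```

```text
pics
scene {'fx': 416.16368546632214, 'fy': 416.16368546632214, 'cx': 312.6496043925666, 'cy': 208.31483041281302, 'rvec': array([ 1.9465495 ,  1.17139798, -0.56946884]), 'tvec': array([-266.35101063, -184.97543792, 1550.06522991])} [1312.23188481 -419.87041159  780.77993597] 0.9923359375
top {'fx': 464.5775310906405, 'fy': 464.5775310906405, 'cx': 318.10073566496453, 'cy': 200.77406585175638, 'rvec': array([ 2.09616262, -2.13656934,  0.21838678]), 'tvec': array([9.43134505e-01, 5.17147806e+02, 1.50513204e+03])} [ 2.04215631e+02 -6.95620286e-01  1.57834112e+03] 0.99584375
0.1 17.0 [-5.29600042e-01 -3.09649589e+00  2.45294762e-03]
```

View pics/scene0.png

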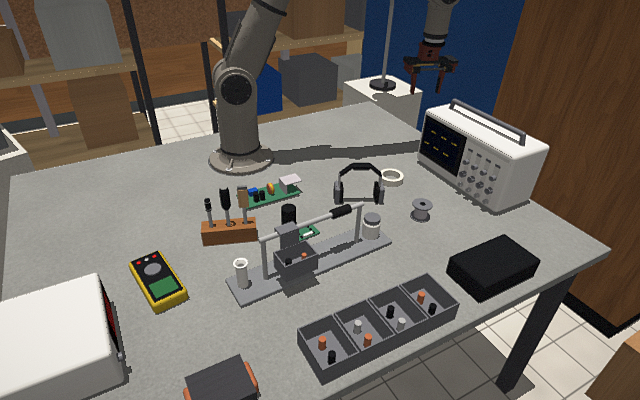

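View pics/top0.png

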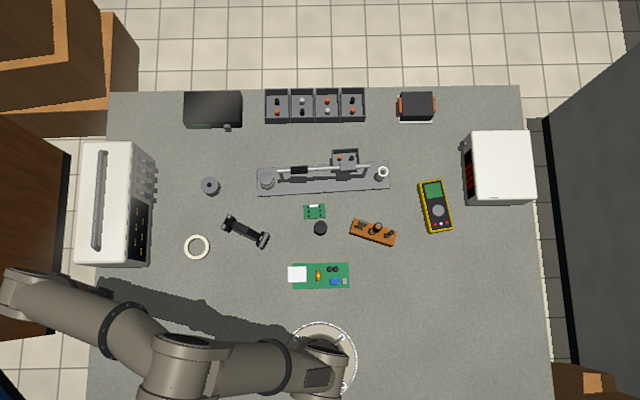

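The scene view shows the block at (228,230), with the probe leftmost at (210,210). The tube is at (240,272), the sleeve at (342,211) and the headset at (358,185). In the top view the headset is at (245,231), the sleeve at (299,170), the tube mouth at (383,172), and the probe end of the block near (390,234). Next come rough positions from the top view, then wrist close-ups.

```bash
cat > h.py <<'E'
import numpy as np,cv2
from scipy.spatial.transform import Rotation as Ro
def cam(c):
    R=cv2.Rodrigues(np.array(c["rvec"],float))[0]; t=np.array(c["tvec"],float)
    return R,t,-R.T@t
def ray(c,u,v):
    R,t,o=cam(c); return o,R.T@np.array([(u-c["cx"])/c["fx"],(v-c["cy"])/c["fy"],1.])
def plane(c,u,v,z):
    o,d=ray(c,u,v); return o+d*(z-o[2])/d[2]
def cloud(c,depth):
    R,t,o=cam(c); v,u=np.mgrid[:depth.shape[0],:depth.shape[1]]
    P=np.stack([(u-c["cx"])/c["fx"]*depth,(v-c["cy"])/c["fy"]*depth,depth],-1)-t
    return P@R   # R.T @ (p-t)
def tri(obs):
    A=np.zeros((3,3));b=np.zeros(3);L=[]
    for c,u,v in obs:
        o,d=ray(c,u,v);d/=np.linalg.norm(d);M=np.eye(3)-np.outer(d,d);A+=M;b+=M@o;L.append((M,o))
    p=np.linalg.solve(A,b); return p,[float(np.linalg.norm(M@(p-o))) for M,o in L]
def project(c,P):
    R,t,o=cam(c); q=R@np.asarray(P,float)+t; return c["fx"]*q[0]/q[2]+c["cx"],c["fy"]*q[1]/q[2]+c["cy"]
def down(yaw):  # tool z down, tool x at heading yaw in world; tool y = closing line (heading yaw-90)
    x=np.array([np.cos(yaw),np.sin(yaw),0]);z=np.array([0,0,-1.]);y=np.cross(z,x)
    return Ro.from_matrix(np.c_[x,y,z]).as_rotvec()
E
python3 - <<'E'
from station import manip
from h import *
c=manip.camera_params("top")
for n,u,v,z in [("headset",245,231,135),("hs end A",227,222,125),("hs end B",264,240,125),("sleeve",299,170,153),("tube",383,172,87),("jar",267,178,76),("bin",344,157,60),("blockL",353,228,50),("blockR",393,240,50),("probe",390,234,130),("cap",320,228,60),("board",314,211,14),("spool",210,186,48),("tape",197,246,24),("meter",435,205,38)]:
    print(n,plane(c,u,v,z).round(0))
z=np.load("top0.npz");P=cloud(c,z["d"])
for lo,hi in [(160,180),(205,260),(205,260)]: pass
m=(P[...,2]>100)&(P[...,2]<200)&(P[...,0]>480)&(P[...,0]<900)&(abs(P[...,1])<450)
n,l,s,ce=cv2.connectedComponentsWithStats(m.astype(np.uint8))
for i in range(1,n):
    q=P[l==i]; print(s[i],q.mean(0).round(0),q.min(0).round(0),q.max(0).round(0))
w=manip.camera_params("wrist"); print(w,cam(w)[2],cam(w)[0]); print(Ro.from_rotvec(manip.get_orientation()).as_matrix().round(3))
E
```

```text
headset [408. 222. 135.]
hs end A [439. 281. 125.]
hs end B [380. 164. 125.]
sleeve [597.  50. 153.]
tube [ 603. -226.   87.]
jar [593. 160.  76.]
bin [ 666. -100.   60.]
blockL [ 423. -123.   50.]
blockR [ 381. -254.   50.]
probe [ 391. -232.  130.]
cap [424. -13.  60.]
board [490.   6.  14.]
spool [576. 356.  48.]
tape [376. 399.  24.]
meter [ 498. -404.   38.]
[277 147  94  29 656] [612. -41. 142.] [ 588. -176.  100.] [687. 121. 160.]
{'fx': 358.20274968467794, 'fy': 358.20274968467794, 'cx': 317.61804556916604, 'cy': 207.47465198386436, 'rvec': array([-2.37954006, -1.6837841 , -0.223518  ]), 'tvec': array([-675.41668871,  -31.59926082,  390.08312721])} [157.03422161 661.48037162 383.58184787] [[ 0.33290233  0.94295997 -0.00158997]
 [ 0.9098872  -0.32078276  0.26306598]
 [ 0.24755065 -0.08902197 -0.96477654]]
[[-0.943  0.332 -0.   ]
 [ 0.332  0.943 -0.002]
 [-0.    -0.002 -1.   ]]
```

```bash
cat > shot.py <<'E'
from station import manip
from h import *
import pickle
def shot(name,pos,yaw):
    manip.move_ptp(pos,down(yaw)); manip.hold(0.2)
    c=manip.camera_params("wrist"); p,d=manip.read_camera("wrist")
    cv2.imwrite(f"pics/{name}.png",cv2.cvtColor(p,cv2.COLOR_RGB2BGR)); pickle.dump((c,p,d),open(name+".pkl","wb"))
    return c,p,d
E
python3 - <<'E'
from shot import *
p=manip.get_eef_pos(); manip.line_to([p[0],p[1],330])
r=np.radians
shot("h1",[520,170,330],r(180))
shot("h2",[470,90,330],r(180))
shot("p1",[540,-200,330],r(180))
shot("p2",[500,-270,330],r(180))
print(manip.get_time_s(),manip.get_joint_pos())
a=cv2.imread("pics/h1.png");b=cv2.imread("pics/p1.png")
cv2.imwrite("pics/both1.png",cv2.resize(np.vstack([a,b]),(480,600)))
E
```

```text
6.0667 [-0.21951472  0.24363317  0.74410605  1.69595257 -0.17208724  1.2693327
  2.13457475]
```

View pics/both1.png

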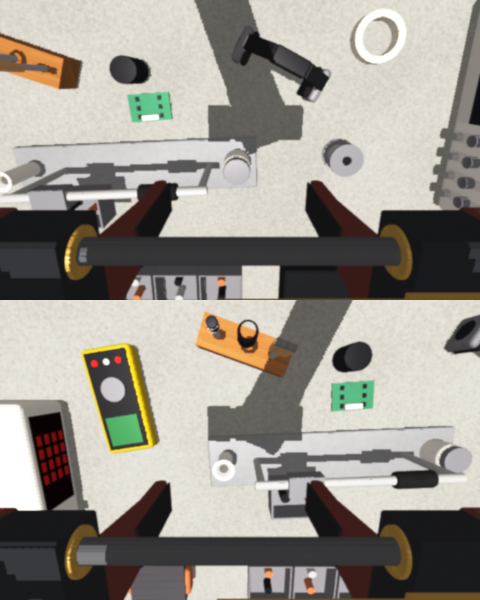

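h1 (top half, ×0.75) shows the headset at (283,60) and the sleeve at (160,192), which a finger partly hides. p1 (bottom half) shows the probe at (212,325), the tube at (224,468) and the whole sleeve at (415,480). Next I segment these and triangulate.

```bash
cat > meas.py <<'E'
from shot import *
V={n:pickle.load(open(n+".pkl","rb")) for n in ["h1","h2","p1","p2"]}
V["top"]=(manip.camera_params("top"),)+tuple(np.load("top0.npz")[k] for k in "pd")
def blob(n,xy,r,zlo,zhi,col=None):
    c,p,d=V[n];P=cloud(c,d)
    m=(d>0)&(np.hypot(P[...,0]-xy[0],P[...,1]-xy[1])<r)&(P[...,2]>zlo)&(P[...,2]<zhi)
    if col is not None: m&=col(p.astype(int))
    v,u=np.nonzero(m)
    if len(u)<8: return None
    k,l,s,ce=cv2.connectedComponentsWithStats(m.astype(np.uint8)); i=1+s[1:,4].argmax()
    v,u=np.nonzero(l==i); (a,b),wh,ang=cv2.minAreaRect(np.c_[u,v].astype(np.float32))
    q=P[l==i]
    print(n,len(u),"box c",np.round([a,b],1),"wh",np.round(wh,1),round(ang,1),"cen",ce[i].round(1),"P",q.mean(0).round(1),q.min(0).round(0),q.max(0).round(0))
    return c,a,b,q
black=lambda p:p.max(-1)<90
if __name__=="__main__":
  for name,xy,r,lo,hi,col,vs in [("crown",(408,222),80,128,145,None,["h1","h2"]),("sleeve",(597,50),60,135,165,black,["h1","h2","p1","p2"]),
    ("probe",(391,-232),30,134,148,None,["p1","p2"]),("tube",(603,-226),35,80,95,None,["p1","p2"])]:
    print("==",name); o=[]
    for n in vs:
        x=blob(n,xy,r,lo,hi,col)
        if x: o.append(x)
    if len(o)>1: print("tri",tri([x[:3] for x in o]))
E
python3 meas.py
```

```text
== crown
h1 1762 box c [386.7  81.4] wh [71.1 26.5] 29.1 cen [386.5  81.3] P [421.7 239.3 133.7] [398. 205. 128.] [447. 276. 137.]
h2 1568 box c [461.7 132.5] wh [66.6 25.4] 28.6 cen [461.6 132.4] P [421.1 238.1 133.8] [398. 206. 128.] [445. 276. 137.]
tri (array([421.32625794, 240.31903405, 128.28599157]), [0.016332634787121783, 0.016332634787180025])
== sleeve
h1 219 box c [189.2 252.4] wh [12.2 26.2] 39.8 cen [190.1 253.3] P [596.1  36.1 148.3] [590.  28. 139.] [609.  47. 154.]
h2 1045 box c [283.8 297. ] wh [21.5 49.2] 87.7 cen [284.1 297. ] P [597.9  55.6 149.2] [589.  28. 137.] [611.  82. 154.]
p1 1232 box c [553.3 238.8] wh [22.5 59.9] 87.7 cen [554.8 238.7] P [599.3  52.3 149.2] [589.  26. 136.] [614.  88. 155.]
p2 884 box c [608.6 270.2] wh [17.8 61.1] 87.8 cen [610.8 269.4] P [595.4  50.1 147.4] [589.  21. 135.] [607.  83. 154.]
tri (array([594.57064196,  45.99218398, 154.61844472]), [8.310087495002556, 9.753036071310408, 2.748027962615742, 3.2832423312252694])
== probe
p1 267 box c [282.   29.5] wh [19. 16.] 90.0 cen [281.9  29.5] P [ 397.1 -230.6  139.1] [ 389. -239.  134.] [ 405. -223.  142.]
p2 241 box c [355.   74.5] wh [17. 16.] 90.0 cen [355.1  74.4] P [ 396.8 -231.6  139.2] [ 389. -239.  134.] [ 404. -224.  142.]
tri (array([ 396.18823418, -231.07949403,  133.76729157]), [0.1597701968232697, 0.15977019682332674])
== tube
p1 455 box c [297.5 227. ] wh [26. 27.] 90.0 cen [297.5 227.4] P [ 608.5 -221.7   85.5] [ 591. -238.   80.] [ 625. -205.   89.]
p2 421 box c [353.7 256.9] wh [25.5 27.3] 63.4 cen [354.  257.4] P [ 608.6 -221.3   85.6] [ 590. -239.   80.] [ 625. -205.   89.]
tri (array([ 608.02674205, -221.68951416,   85.25799431]), [0.07902379786999747, 0.0790237978698207])
```

```bash
python3 - <<'E'
import cv2,numpy as np
a=cv2.imread("pics/h1.png")[10:150,290:460];b=cv2.imread("pics/p1.png")[0:100,250:420]; c=cv2.imread("pics/p1.png")[160:300,260:430]
d=cv2.imread("pics/h2.png")[0:200,340:540]
f=lambda i:cv2.resize(i,(400,300),interpolation=0)
cv2.imwrite("pics/crops.png",np.vstack([np.hstack([f(a),f(b)]),np.hstack([f(c),f(d)])]))
E
```

```text
(no output)
```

View pics/crops.png

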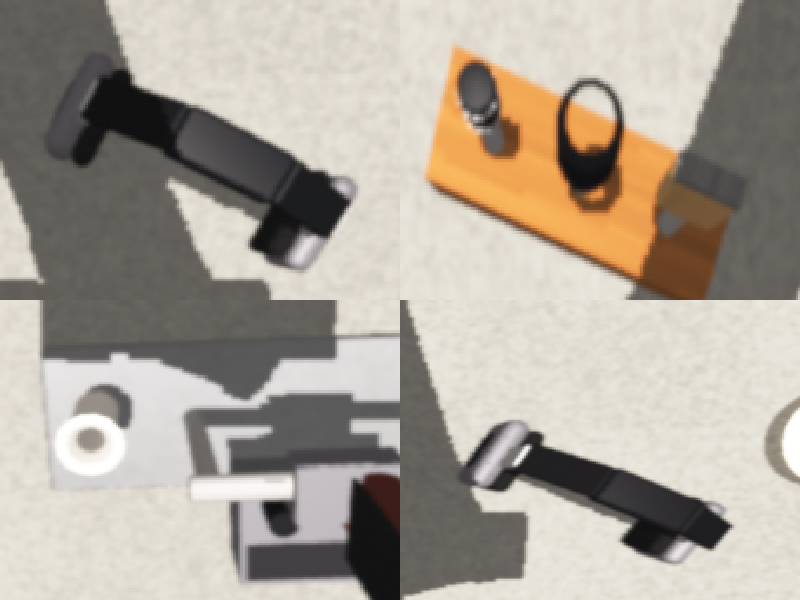

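The crops show the crown pad's edges clearly. The probe grip is leftmost in the block, next to the driver's ring-shaped handle, and the tube mouth is clear. The sleeve was partly hidden, so I take closer pairs of views of each target, ending at the headset, which I'll pick first.

```bash
python3 - <<'E'
from shot import *
y=np.pi
for n,p in [("p3",[440,-205,280]),("p4",[455,-265,280]),("t1",[610,-200,270]),("t2",[570,-250,270]),("s1",[580,85,300]),("s2",[540,15,300]),("h3",[470,265,330]),("h4",[450,190,330])]:
    shot(n,p,y)
print(manip.get_time_s())
import meas
from meas import V,blob,black
for n in "p3 p4 t1 t2 s1 s2 h3 h4".split(): V[n]=pickle.load(open(n+".pkl","rb"))
for name,xy,r,lo,hi,col,vs in [("crown",(421,239),80,133.2,145,None,["h3","h4","h1","h2"]),("sleeve",(597,54),45,136,165,black,["s1","s2"]),
    ("probe",(397,-231),30,138,148,None,["p3","p4"]),("tube",(608,-222),28,83,95,None,["t1","t2"])]:
    print("==",name); o=[x for n in vs if (x:=blob(n,xy,r,lo,hi,col))]
    if len(o)>1: print("tri",tri([x[:3] for x in o]))
f=lambda n,s:cv2.imread(f"pics/{n}.png")[s]
g=lambda i:cv2.resize(i,(400,300))
cv2.imwrite("pics/crops2.png",np.vstack([np.hstack([g(cv2.imread(f"pics/{n}.png")) for n in r]) for r in [("h3","s1"),("p3","t1")]]))
E
```

```text
13.1167
== crown
h3 1167 box c [293.8 132.4] wh [59.  23.3] 26.6 cen [293.5 132.6] P [421.7 240.4 134.6] [400. 211. 133.] [443. 269. 137.]
h4 1123 box c [364.1 152.8] wh [57.2 23.4] 27.2 cen [364.7 152.9] P [421.5 240.4 134.7] [400. 211. 133.] [442. 270. 138.]
h1 1277 box c [387.   81.3] wh [59.2 25.4] 29.1 cen [387.4  81.3] P [421.7 239.9 134.6] [401. 211. 133.] [444. 269. 137.]
h2 1154 box c [463.3 133.4] wh [55.1 24.4] 28.7 cen [463.6 133.1] P [421.6 239.9 134.6] [401. 212. 133.] [443. 269. 137.]
tri (array([421.66003793, 240.23144574, 132.33770399]), [0.30555947284501367, 0.2038433758442105, 0.30043611591533287, 0.3975126889135467])
== sleeve
s1 1452 box c [286.5 210.3] wh [25.  59.6] 87.4 cen [286.9 210.2] P [599.8  55.7 149.9] [589.  27. 139.] [613.  83. 155.]
s2 1357 box c [356.2 248.8] wh [24.5 56.1] 87.6 cen [356.2 248.8] P [598.9  54.8 149.5] [589.  28. 137.] [613.  82. 155.]
tri (array([600.7061754 ,  55.1097212 , 145.97927978]), [0.31760389327524124, 0.31760389327541905])
== probe
p3 243 box c [287.5 141.5] wh [17. 17.] 90.0 cen [287.2 141.2] P [ 396.1 -231.1  139.7] [ 389. -238.  138.] [ 404. -223.  141.]
p4 258 box c [354.7 125.1] wh [17.4 17.4] 26.6 cen [354.4 125. ] P [ 396.3 -231.3  139.6] [ 389. -238.  138.] [ 404. -224.  142.]
tri (array([ 396.47598855, -230.92412226,  138.44956245]), [0.028155190239375676, 0.02815519023937025])
== tube
t1 572 box c [296.5 181.5] wh [33. 33.] 90.0 cen [296.5 181.4] P [ 608.  -221.6   86.1] [ 591. -239.   83.] [ 625. -205.   89.]
t2 535 box c [342.5 217.5] wh [31. 33.] 90.0 cen [342.5 217.9] P [ 608.3 -221.5   86.2] [ 591. -239.   83.] [ 625. -204.   89.]
tri (array([ 608.00744005, -221.5709686 ,   85.67100373]), [0.14059418145488214, 0.1405941814549726])
```

View pics/crops2.png

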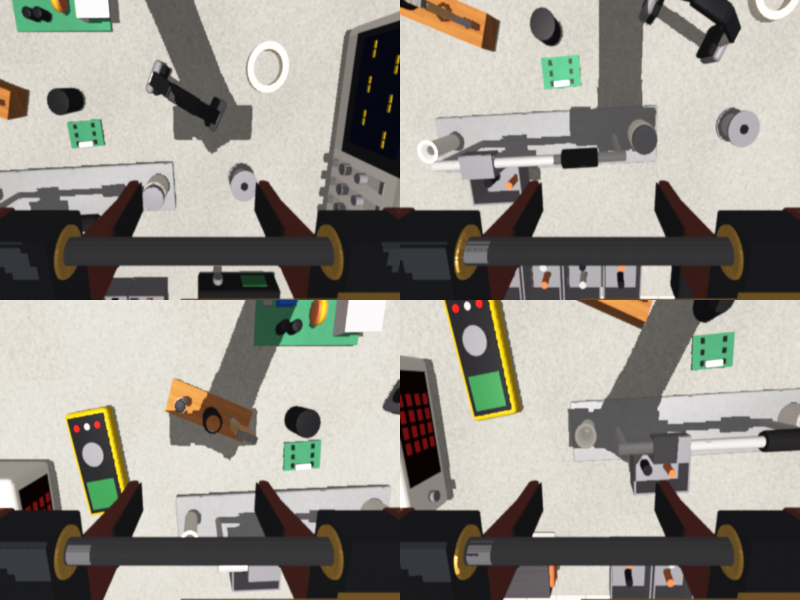

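```bash
python3 - <<'E'
from shot import *
from meas import V,blob,black
for n in "s1 s2 h3 h4".split(): V[n]=pickle.load(open(n+".pkl","rb"))
def head(q):
    q=q[:,:2]-q[:,:2].mean(0); w=np.linalg.eigh(q.T@q)[1][:,1]; return np.degrees(np.arctan2(w[1],w[0]))%180
H=np.median([head(blob(n,(421,239),80,133.2,145)[3]) for n in ("h3","h4")])
S=np.median([head(blob(n,(597,54),45,136,165,black)[3]) for n in ("s1","s2")])
print("headings",H,S)
C=np.array([421.6,240.2]);r=np.radians
o=down(r(H))
manip.move_ptp([*C,200],o); manip.line_to([*C,140.5],vel=80,stop_force=8)
print(manip.get_eef_pos(),manip.get_contact_force())
manip.grab(grip_force=30); print(manip.get_width(),manip.get_finger_force())
manip.line_to([*C,175],vel=60); manip.hold(.3); print(manip.get_width(),manip.get_contact_force(),manip.get_time_s())
manip.line_to([*C,345]); 
print(manip.inverse_kinematics([600.5,55.2,345],down(r(S-90))))
p,d=manip.read_camera("scene"); cv2.imwrite("pics/lift.png",cv2.cvtColor(p[60:260,200:520],cv2.COLOR_RGB2BGR))
E
```

```text
h3 1167 box c [293.8 132.4] wh [59.  23.3] 26.6 cen [293.5 132.6] P [421.7 240.4 134.6] [400. 211. 133.] [443. 269. 137.]
h4 1123 box c [364.1 152.8] wh [57.2 23.4] 27.2 cen [364.7 152.9] P [421.5 240.4 134.7] [400. 211. 133.] [442. 270. 138.]
s1 1452 box c [286.5 210.3] wh [25.  59.6] 87.4 cen [286.9 210.2] P [599.8  55.7 149.9] [589.  27. 139.] [613.  83. 155.]
s2 1357 box c [356.2 248.8] wh [24.5 56.1] 87.6 cen [356.2 248.8] P [598.9  54.8 149.5] [589.  28. 137.] [613.  82. 155.]
headings 63.357649579622546 92.56604846516214
[421.93230319 240.27612331 140.78505336] [0.30329284 0.65026953 0.66440631]
0.5867676848049518 0.0
0.3761433222617299 [-0.01131329  0.65730673  0.77308242] 18.0917
[-0.98647672  0.42843761  1.12575546  1.60445195 -0.393562    1.35988027
 -1.33791302]
```

View pics/lift.png

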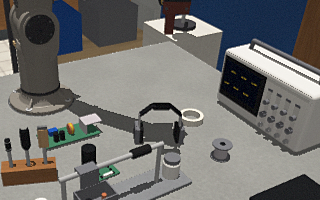

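The gripper closed on nothing (0.6 mm), and the picture shows the headset still standing at about (160,125). I check where the tool really is against the cameras.

```bash
python3 - <<'E'
from shot import *
import meas
from meas import V,blob
print(manip.get_eef_pos(),manip.get_joint_pos(),manip.get_time_s(),manip.get_width())
cs=manip.camera_params("scene"); print("tcp px",project(cs,manip.get_eef_pos()),"tip",project(cs,manip.get_eef_pos()-np.array([0,0,17])),"start",project(cs,[224.3,636.6,193]))
manip.ungrasp(); 
p,d=manip.read_camera("scene"); cv2.imwrite("pics/scene1.png",cv2.cvtColor(p,cv2.COLOR_RGB2BGR))
c=manip.camera_params("wrist"); p,d=manip.read_camera("wrist"); cv2.imwrite("pics/w1.png",cv2.cvtColor(p,cv2.COLOR_RGB2BGR)); V["w"]=(c,p,d); 
blob("w",(421,240),60,131,145); 
print(manip.get_width(),cam(c)[2])
a=cv2.imread("pics/scene1.png")[0:240,200:520];b=cv2.imread("pics/w1.png")
cv2.imwrite("pics/v2.png",np.hstack([cv2.resize(a,(400,300)),cv2.resize(b,(400,300))]))
E
```

```text
[421.17317933 239.88620863 344.16868047] [-1.51687783  0.02122902  0.90846433  1.8527165  -0.01687182  1.27742855
 -1.06873589] 19.425 0.37298817978625287
tcp px (np.float64(367.3548198003622), np.float64(98.03551625074442)) tip (np.float64(366.7773204041139), np.float64(103.92958390683877)) start (np.float64(422.67289557118585), np.float64(100.77420084044043))
w 1185 box c [317.5 177.5] wh [21. 57.] 0.0 cen [317.5 178. ] P [422.  241.6 134.2] [399. 210. 131.] [444. 273. 137.]
87.83201646655 [454.11037662 305.53688324 518.8875723 ]
```

View pics/v2.png

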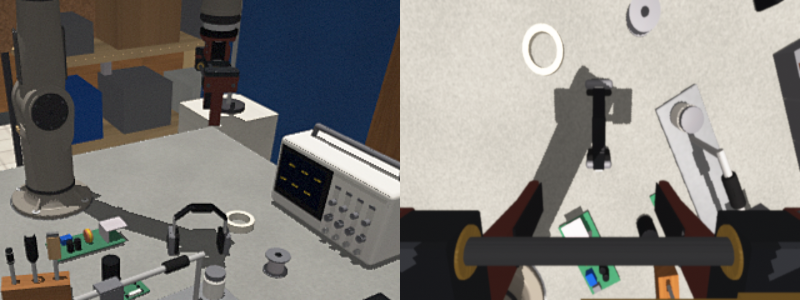

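```bash
python3 - <<'E'
from shot import *
T=manip.get_eef_pos();Rm=Ro.from_rotvec(manip.get_orientation()).as_matrix()
def tips(tag):
    c=manip.camera_params("wrist");p,d=manip.read_camera("wrist");P=(cloud(c,d)-manip.get_eef_pos())@Rm
    m=(d>0)&(abs(P[...,0])<40)&(P[...,2]>-80)&(P[...,2]<60)&(abs(P[...,1])<90)
    q=P[m]; print(tag,manip.get_width(),"z max",np.percentile(q[:,2],[50,90,99,99.9]).round(1))
    for s in (-1,1):
        k=q[(q[:,1]*s>0)&(q[:,2]>-5)]
        if len(k): print(s,len(k),k.min(0).round(1),k.max(0).round(1))
    return p
a=tips("open")
manip.grab(grip_force=5); b=tips("closed")
print(manip.get_finger_force())
manip.ungrasp()
cv2.imwrite("pics/cl.png",cv2.cvtColor(np.hstack([a[180:340,180:480],b[180:340,180:480]]),cv2.COLOR_RGB2BGR))
print(manip.get_time_s())
E
```

```text
open 88.10255021105269 z max [-52.9 -23.1 -13.1 -11.6]
closed 0.4544398074545926 z max [-41.3 -18.4 -12.3 -11.4]
0.0
23.7167
```

View pics/cl.png

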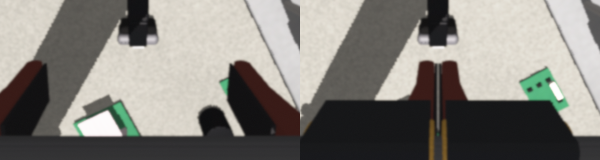

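The depth image puts the fingertips about 11 mm *behind* the reported TCP, not 17 mm ahead, so the jaws closed above the crown. I check the lateral offset too, then confirm the tip height by touching the table with a guarded move.

```bash
python3 - <<'E'
from shot import *
o=manip.get_orientation()
manip.grab(grip_force=5)
Rm=Ro.from_rotvec(o).as_matrix()
c=manip.camera_params("wrist");T=manip.get_eef_pos();p,d=manip.read_camera("wrist");P=(cloud(c,d)-T)@Rm
m=(d>0)&(abs(P[...,0])<60)&(P[...,2]>-30)&(P[...,2]<60)&(abs(P[...,1])<30)
q=P[m]
for z in range(-30,-8,4):
    k=q[(q[:,2]>=z)&(q[:,2]<z+4)]
    if len(k): print(z,len(k),np.percentile(k,[2,50,98],axis=0).round(1).tolist())
# table touch at a free spot (500,190)
manip.move_ptp([505,215,70],o); f0=manip.get_contact_force()
r=manip.line_to([505,215,-25],vel=40,stop_force=5); print(r,manip.get_eef_pos(),manip.get_contact_force()-f0)
manip.line_to([505,215,60]); manip.ungrasp(); print(manip.get_time_s())
E
```

```text
-30 153 [[10.9, -9.2, -29.9], [12.6, -0.9, -28.1], [13.2, 8.7, -26.0]]
-26 123 [[11.1, -8.6, -25.9], [12.6, -0.9, -24.0], [13.0, 8.1, -22.1]]
-22 122 [[11.0, -9.2, -21.9], [12.6, 0.4, -20.0], [13.1, 8.4, -18.1]]
-18 116 [[-7.4, -8.9, -17.9], [12.6, -0.0, -15.9], [13.0, 8.5, -14.1]]
-14 84 [[-6.7, -7.8, -13.9], [11.7, -0.5, -12.9], [12.9, 7.8, -11.1]]
True [505.01225471 214.85307796  42.87378525] [-1.3039928  -1.80218953  7.49291903]
28.8583
```

The guarded stop at 42.9 mm was my mistake: the gripper body's end reached over the headset crown (135 mm). It pressed only about 7 N. It also confirms a tool offset of about 28 mm, since the body's underside is 92 mm behind the TCP instead of 63. I re-measure the headset from two views before grasping.

```bash
python3 - <<'E'
from shot import *
from meas import V,blob
p=manip.get_eef_pos(); manip.line_to([p[0],p[1],250],vel=250)
obs=[];hs=[]
for n,pp in [("h5",[470,265,320]),("h6",[450,200,320])]:
    V[n]=shot(n,pp,np.pi); x=blob(n,(421,240),80,133.2,145); obs.append(x[:3]); q=x[3][:,:2]-x[3][:,:2].mean(0); w=np.linalg.eigh(q.T@q)[1][:,1]; hs.append(np.degrees(np.arctan2(w[1],w[0]))%180)
    blob(n,(421,240),120,20,70)
print(tri(obs),hs,manip.get_time_s())
E
```

```text
h5 1230 box c [291.3 133.4] wh [59.9 23.7] 26.6 cen [291.4 133.8] P [421.4 240.3 134.6] [401. 211. 133.] [443. 269. 137.]
h5 676 box c [249.3 104.8] wh [27.4 47.7] 23.2 cen [249.4 100.5] P [388.1 186.1  55.3] [365. 162.  20.] [420. 205.  62.]
h6 1176 box c [355.5 154. ] wh [58.1 23.7] 26.6 cen [355.4 154. ] P [421.4 240.  134.6] [401. 212. 133.] [442. 269. 137.]
h6 724 box c [301.4 121.2] wh [23.3 47.4] 26.6 cen [300.1 119.3] P [389.8 181.4  57.8] [364. 161.  34.] [419. 204.  62.]
(array([421.10065815, 240.10501955, 134.71587306]), [0.18599810740964906, 0.1859981074095569]) [np.float64(63.08074625970339), np.float64(63.10492161568465)] 32.1333
```

```bash
python3 - <<'E'
from shot import *
r=np.radians; C=[421.3,240.1]; o=down(r(63.2))
manip.move_ptp([*C,160],o); hit=manip.line_to([*C,112],vel=120,stop_force=8)
print(hit,manip.get_eef_pos())
manip.grab(grip_force=35); w=manip.get_width(); print(w,manip.get_finger_force())
if 18<w<30:
    manip.line_to([*C,140],vel=120); print(manip.get_width(),manip.get_contact_force())
    manip.line_to([*C,312],vel=300); print(manip.get_width())
    p,d=manip.read_camera("scene"); cv2.imwrite("pics/lift2.png",cv2.cvtColor(p[40:260,200:520],cv2.COLOR_RGB2BGR))
print(manip.get_time_s())
E
```

```text
False [421.63034235 239.96002003 112.22960818]
23.6100643100523 34.99887406826019
23.944970277259625 [ 0.70912012 -0.80468023 -3.06508737]
23.41741802830987
36.525
```

```bash
python3 - <<'E'
from shot import *
r=np.radians; S=[600.8,55.2]; o=down(r(2.3))
manip.move_ptp([*S,312],o); print(manip.get_width(),manip.get_eef_pos())
manip.line_to([*S,162],vel=180); hit=manip.line_to([*S,144],vel=30,stop_force=5)
print(hit,manip.get_eef_pos(),manip.get_width(),manip.get_contact_force(),manip.get_time_s())
p,d=manip.read_camera("scene"); cv2.imwrite("pics/place.png",cv2.cvtColor(cv2.resize(p[120:320,200:460],(780,600)),cv2.COLOR_RGB2BGR))
E
```

```text
23.89846301299664 [600.09410893  56.94122239 311.13720244]
True [600.63755098  55.34330327 145.86851337] 23.824802045291058 [ 0.12821608 -0.28639703  4.497766  ] 39.05
```

View pics/place.png

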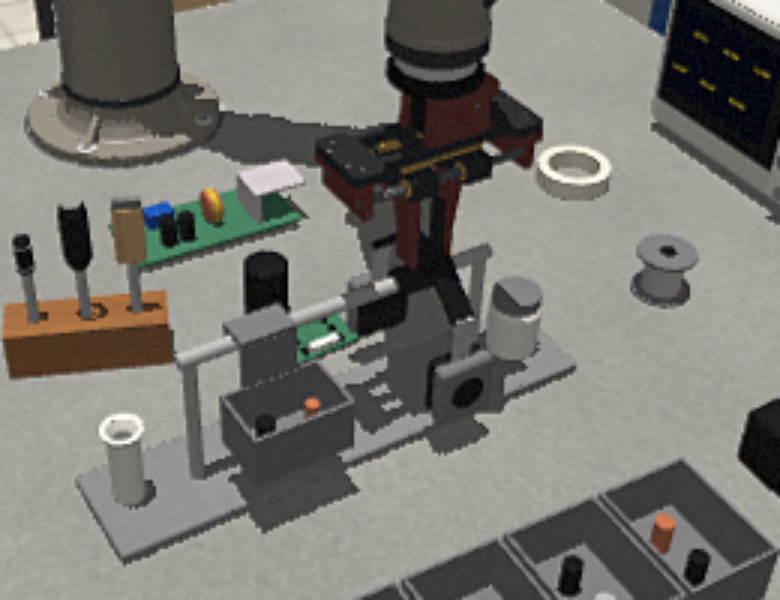

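The picture shows the arch astride the sleeve at (430,280) with a cup on each side. Contact came at the predicted height, 145.9 mm. I release, check it, and go on to the probe.

```bash
python3 - <<'E'
from shot import *
from meas import V,blob
r=np.radians
manip.ungrasp(); p=manip.get_eef_pos(); manip.line_to([p[0],p[1],260],vel=200)
V["a"]=shot("a",[570,40,280],np.pi); x=blob("a",(600,55),60,162,180); q=x[3][:,:2]-x[3][:,:2].mean(0); w=np.linalg.eigh(q.T@q)[1][:,1]; print("crown heading",np.degrees(np.arctan2(w[1],w[0])),"ctr z169",plane(*x[:3],169))
B=[396.4,-231]; o=down(r(72))
manip.move_ptp([*B,200],o); hit=manip.line_to([*B,97],vel=120,stop_force=8); print(hit,manip.get_eef_pos())
manip.grab(grip_force=30); print(manip.get_width(),manip.get_finger_force(),manip.get_contact_force(),manip.get_time_s())
E
```

```text
a 2059 box c [335.3 231.6] wh [77.  28.3] 88.8 cen [335.4 231.7] P [598.1  56.2 167.8] [566.  44. 162.] [636.  69. 171.]
crown heading -178.0118293028557 ctr z169 [597.32494097  56.08632809 169.        ]
False [ 396.89247829 -231.23541665   97.48863134]
15.071352200793882 29.999975860118866 [-0.33094208  0.28620555  0.18679573] 46.9167
```

```bash
python3 - <<'E'
from shot import *
r=np.radians; T=[608.0,-221.6]; p=manip.get_eef_pos(); o=down(r(92.3))
manip.line_to([p[0],p[1],205],vel=150); print(manip.get_width())
manip.line_to([*T,205],o,vel=200); manip.line_to([*T,182],vel=80)
hit=manip.line_to([*T,120],vel=50,stop_force=8); print(hit,manip.get_eef_pos(),manip.get_contact_force(),manip.get_width())
if not hit:
    hit=manip.line_to([*T,101.5],vel=25,stop_force=6); print(hit,manip.get_eef_pos(),manip.get_contact_force(),manip.get_width())
print(manip.get_time_s())
E
```

```text
15.337752490163524
False [ 608.24493018 -221.7063462   120.37091112] [ 0.53919449  1.11201277 -0.578227  ] 15.595668474304405
True [ 608.01738118 -221.63457369  103.94961672] [-1.16586619  0.22596029  4.5717671 ] 15.308245187578049
51.45
```

The probe touched the floor at 103.9 mm (expected 104.5). I release, back off and check.

```bash
python3 - <<'E'
from shot import *
from meas import V,blob
manip.ungrasp(); p=manip.get_eef_pos(); manip.line_to([p[0],p[1],230],vel=150)
V["e"]=shot("e",[560,-190,290],np.pi); x=blob("e",(608,-221),25,135,165); print(plane(*x[:3],147))
p,d=manip.read_camera("scene"); cv2.imwrite("pics/end.png",cv2.cvtColor(cv2.resize(p[120:320,180:440],(780,600)),cv2.COLOR_RGB2BGR)); print(manip.get_time_s(),manip.get_contact_force())
E
```

```text
e 258 box c [283.  239.5] wh [19. 16.] 90.0 cen [283.2 239.5] P [ 606.5 -221.3  145.3] [ 600. -229.  135.] [ 615. -214.  149.]
[ 605.90407253 -221.33837822  147.        ]
55.125 [0.54297011 0.1806198  0.00803179]
```

View pics/end.png

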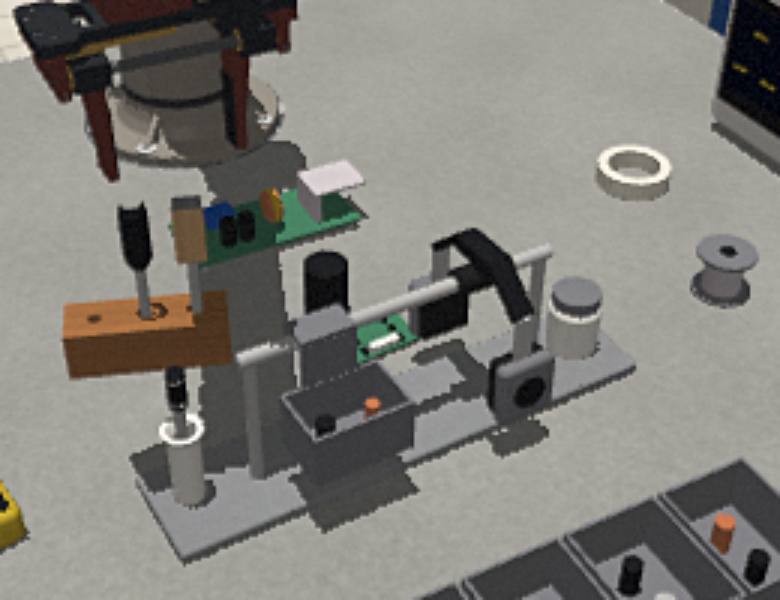

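The probe stands down in the tube at (182,440), with its top at about 147 mm as expected. The headset hangs square across the sleeve at (480,270), a cup on each side, and everything else is in place.

```bash
python3 -c "
from station import manip
print(manip.close_job())"
```

```text
the job is handed in; nothing more can be done
None
```

I put the probe all the way down in the tube and draped the headset squarely over the sleeve, then handed the job in at about 55 s; the final pictures looked right, but no verdict came back.

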